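# Check the scale's pan, zero it and set it to counting

### The job

Get the bench scale ready for counting parts: press the middle of its empty pan lightly with the fingertips and let it spring back, to see that it rides freely; then, with the pan left alone, tap the green zero key; last, tap the teal (blue-green) counting key. Press everything gently and grasp nothing: press no other key, do not shove or lift the scale, and leave the three weights and the glue bottle where they stand.

Things in the scene. Friction and masses are not known exactly. Their poses are not given: they have to be found in the camera images.
- bench_scale: Loose white bench scale on four rubber feet, 290 (x) x 222 (y) x 82 mm, 2.4 kg, its front turned to the robot's right (yaw 0.75 to 1.35). Origin: middle of its underside; x points from the front (the key panel) to the back, y to the left as seen from the front, z up. The dark panel at the front, grey display at left and four keys at right, slopes down to the front by 16 degrees.
- bench_scale_pan: The empty, flat, off-white weighing pan on top of the scale: 178 (x) x 222 (y) x 4 mm, its front edge at x = -0.059 m in the scale's axes, its top 82 mm above the bench. Its origin is the scale's origin. Under a press it sinks up to 2 mm, against a spring of 4 N/mm, to a hard stop (about 8 N), and springs back when let go.
- pan_middle (a point): Middle of the top face of the pan, at [0.030, 0, 0.082] m in the scale's axes.
- zero_key (a point): Middle of the top of the green key (zero), the back right one of the four rectangular keys. The key is 24 mm wide (scale's y) by 13 mm deep (x), stands about 2.5 mm proud of the panel and is pressed along the panel's normal, [0.27, 0, -0.96] in the scale's axes. Axes as the scale's.
- count_key (a point): Middle of the top of the teal key (counting), the front left one of the four rectangular keys. The key is 24 mm wide (scale's y) by 13 mm deep (x), stands about 2.5 mm proud of the panel and is pressed along the panel's normal, [0.27, 0, -0.96] in the scale's axes. Axes as the scale's.
- tare_key (a point): Middle of the top of the red key (tare; not to be pressed), the back left one of the four rectangular keys. The key is 24 mm wide (scale's y) by 13 mm deep (x), stands about 2.5 mm proud of the panel and is pressed along the panel's normal, [0.27, 0, -0.96] in the scale's axes. Axes as the scale's.
- unit_key (a point): Middle of the top of the grey key (unit; not to be pressed), the front right one of the four rectangular keys. The key is 24 mm wide (scale's y) by 13 mm deep (x), stands about 2.5 mm proud of the panel and is pressed along the panel's normal, [0.27, 0, -0.96] in the scale's axes. Axes as the scale's.
- bench_scale_key_zero (a joint): Travel of the green zero key: 0 up, 0.0006 m fully down, against a spring of 4 N/mm (2.4 N at the stop); it pops up when let go.
- bench_scale_key_count (a joint): Travel of the teal counting key: 0 up, 0.0006 m fully down, against a spring of 4 N/mm (2.4 N at the stop); it pops up when let go.
- bench_scale_key_tare (a joint): Travel of the red tare key: 0 up, 0.0006 m fully down, against a spring of 4 N/mm (2.4 N at the stop); it pops up when let go.
- bench_scale_key_unit (a joint): Travel of the grey unit key: 0 up, 0.0006 m fully down, against a spring of 4 N/mm (2.4 N at the stop); it pops up when let go.
- big_weight: Largest of three loose grey check weights (round body with a narrower knob), diameter 38, height 58 mm, standing in a row just behind the scale, about 20 mm from its back. Origin: middle of its underside.
- mid_weight: Middle check weight, diameter 29, height 44 mm, in the same row. Origin: middle of its underside.
- small_weight: Smallest check weight, diameter 23, height 35 mm, in the same row. Origin: middle of its underside.
- seal_bottle: Loose white glue bottle with a nozzle and an orange label, diameter 42, height 128 mm, standing about 30 mm in front of the scale, on the display's side. Origin: middle of its underside.
- carton: Open brown carton, fixed, about 241 x 311 x 210 mm, at the left of the bench. Origin: middle of its underside.

How it is judged:
By the outcome, as a careful person would: the job done as asked, in the order asked, and still so for the second after the job is handed in, with the robot touching nothing.
It also fails if it takes over 51 s, if anything falls off the work surface, if the arm or the gripper's body presses on something with over 40 N, if the wrist force passes 120 N, or if a joint passes its speed limit or range.

### The arm

A 6-joint arm with a two-finger parallel gripper is mounted at the origin on the work surface; the furniture and walls round the work are solid. World frame = base frame: x ahead of the robot, y to its left, z up, the work surface at z = 0. Lengths are in m, angles in rad, forces in N, time in s.
With the tool pointing down it reaches from about 0.35 to 0.875 m from the base axis. Payload 4.2 kg.
Tool frame: the origin (TCP) lies midway between the tips of the shut fingers; the grasp point (between the pads) lies 19 mm behind it; z points along the fingers, y is the line along which they close (so a half turn about z gives the same grasp; the last joint's range is limited). The gripper opens to 85 mm and grips with 20 to 120 N. Pads are 22 mm wide; open, the fingers measure 114 mm over their backs; the gripper's body (76 mm by 85 mm) begins 54 mm behind the grasp point. The pads swing forward as they close: fully open they stand 13 mm farther back than shut.
Start: joints at [1.372, 0.385, 0.008, 0, -1.194, -0.259], TCP at [0.276, 0.561, 0.231] pointing down, gripper open.
Joint ranges: [-3.14, 3.14], [-1.21, 2.06], [-1.07, 1.41], [-3.16, 2.05], [-2.99, -0.16], [-3.1, 3.1]. Speed limits (rad/s): [2.79, 2.79, 3.14, 3.14, 3.14, 3.14].

### API

Orientations are given as a rotation vector (axis times angle).
In Python, from plant import r, viewer, workorder gives the robot as it stands. The module is installed in compiled form; this text tells all that it offers.
- The arm moves only by the tool move_arm, never from a script. Its argument "motion" is a list of rows, each a list of 3 entries, a list of its own where there are three numbers: the shift along the tool's x, y, z in units of 400 mm (1.0 is 400 mm), then the turn about the tool's z in units of 360 degrees (1.0 is 360 degrees), then the opening, from -1 (shut) to 1 (fully open). A call has 1 to 10 rows; each row shifts and turns the commanded pose from where the row before left it, along the tool's axes as they then stand; what a row does not reach is not made up. A row lasts 1/8 s, in which the tool goes at most 62.5 mm and 10.7 degrees, less where a joint would pass 70% of its speed; a pose out of reach is approached as far as the arm can. A call with a number of a shift or a turn outside -1 to 1 is refused whole. A call with a gripper value outside its range is refused whole. The fingers move at their own pace and stop on an object; the grip force is fixed at half the most. Time passes only in rows, so rows that do not move let the fingers close. It gives the time, the measured TCP pose, the force, the opening and the grip force at its end, in the units of the state.
- r.get_obs(): the state, without advancing time (a new reading comes with each control period).
- viewer.get_image(name): name is "scene" or "top" or "wrist"; returns (picture, depth): 480x640x3 uint8, blue, green, red; 480x640 float32, m along the optical axis (not along the pixel's ray), 0 where there is no reading.
- viewer.camera_info(name): a dict with "mtx" (3x3 intrinsics, pixels), "k1" (the pictures are not rectified: a ray, as slopes to the right and down, at radius r is drawn at 1 + k1 r^2 times it, then the intrinsics apply), "origin" and "attitude" of the camera in the world. Camera axes: x right, y down, z forward; pixel columns grow to the right and rows downward; lengths in m; the calibration is good to about 2 mm. A picture is of the moment at which its call begins: read the wrist's pose just before it. camera_info takes no time and is no camera call; for the wrist camera it gives the pose at the moment of the call.
- workorder.hand_in(): hands the job in; it is judged then, once.
The state is a dict: "time_s": time; "joints": joint angles; "dq": joint speeds; "effort": joint torques, N m; "ee_pos": TCP position; "ee_rot": TCP orientation; "wrist_force": force on the tool from outside, world axes, zero at the start; "torque": the same for the moment, N m; "finger_gap": finger opening in m; "grasp_force": force on a finger pad.
Only numpy, scipy, OpenCV 4.12 (cv2) and the standard library are available. Lean on these libraries where they do the work, as an engineer would, in place of code of your own. Each camera call takes 0.05 s, during which the arm holds its last target. There are 200 camera calls.

## Working session

There is one attempt and no reset: what is moved stays moved. The work goes in short steps, Python scripts to look and compute and a tool call to move; the robot and the scene stay as the last step left them, time stands still between calls to the robot, and variables do not carry over. Pictures are saved under pics/ and viewed, at most 10 in all, crops included, and the job is handed in when it is done.

Besides the shell and the picture viewer there is one more tool, called after "Call:" as name(argument=value, ...), one argument or row to a line, values as JSON. move_arm: Moves the arm, as the interface text tells. Shifts and turns lie within -1 to 1; 1 stands for 400 mm of shift or 360 degrees of turn. Its arguments: {"type":"object","properties":{"motion":{"type":"array","items":{"type":"array"}}},"required":["motion"]}

```bash
mkdir -p pics; python3 - <<'E'
from plant import r,viewer
import cv2,numpy as np
for n in("scene","top"):
    im,d=viewer.get_image(n); cv2.imwrite(f"pics/{n}0.png",im); np.save(f"{n}_d.npy",d)
    c=viewer.camera_info(n); print(n,c)
    np.save(f"{n}_im.npy",im)
o=r.get_obs(); print(o)
E
```

```text
scene {'mtx': array([[464.20025534,   0.        , 320.73996089],
       [  0.        , 464.20025534, 240.75581739],
       [  0.        ,   0.        ,   1.        ]]), 'k1': 0.01710936145596104, 'origin': array([-0.21597352, -0.43174525,  0.97552369]), 'attitude': array([-2.20036716,  1.20094724, -0.44574365])}
top {'mtx': array([[522.10992541,   0.        , 320.10237686],
       [  0.        , 522.10992541, 241.66193479],
       [  0.        ,   0.        ,   1.        ]]), 'k1': -0.004683617056382159, 'origin': array([ 0.17873438, -0.03511539,  1.36438638]), 'attitude': array([-2.11234064,  2.13178994, -0.17863844])}
{'time_s': 0.1, 'joints': array([ 1.37159651e+00,  3.85472257e-01,  6.78353894e-03, -4.34646497e-04,
       -1.19402112e+00, -2.58579713e-01]), 'dq': array([ 0.00078632, -0.00010279,  0.00353262,  0.00150054,  0.00026142,
        0.00037199]), 'effort': array([-2.06087261e-04, -3.93320167e+01,  1.88927221e+01,  4.19786721e+00,
       -2.58888482e-03,  3.56262795e-06]), 'ee_pos': array([0.27598935, 0.56018417, 0.23034374]), 'ee_rot': array([ 3.05772486e+00, -7.12624383e-01, -5.44769823e-04]), 'wrist_force': array([ 0.2703294 ,  0.21056973, -0.34553316]), 'torque': array([-0.00272905,  0.00376981,  0.02950889]), 'grasp_force': 0.0, 'finger_gap': 0.08583491288011927}
```

View pics/top0.png

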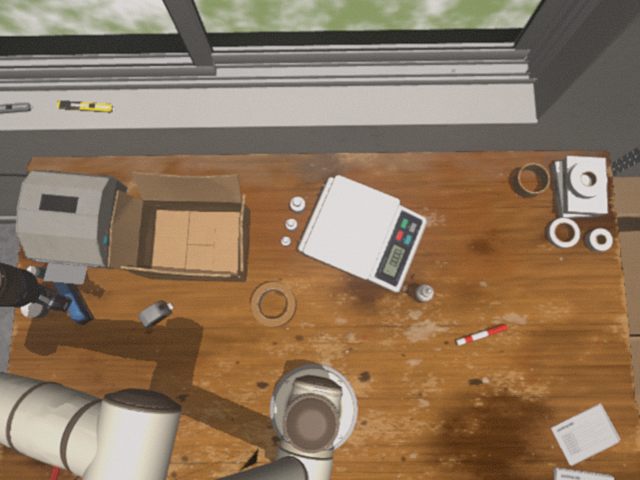

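View pics/scene0.png

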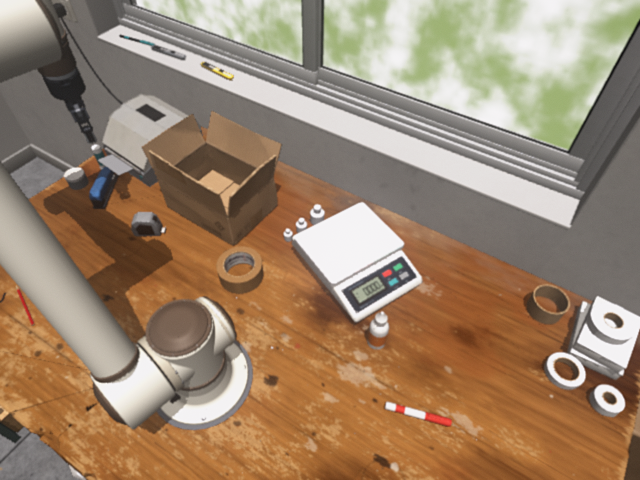

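The top view shows the scale's pan centred near (352,228), with the key panel at (403,245). The weights are at (285–298, 204–241) and the bottle at (425,293). The scene view shows the pan at (350,243) and the keys near (395,273).

```bash
python3 - <<'E'
import cv2,numpy as np
a=cv2.imread("pics/top0.png")[165:305,290:440]; b=cv2.imread("pics/scene0.png")[195:325,285:435]
A=cv2.resize(a,(400*1,373),interpolation=cv2.INTER_CUBIC)
t=cv2.resize(cv2.imread("pics/top0.png")[200:270,380:430],(400,560),interpolation=cv2.INTER_CUBIC)
s=cv2.resize(cv2.imread("pics/scene0.png")[250:300,375:415],(400,500),interpolation=cv2.INTER_CUBIC)
o=np.zeros((560,800,3),np.uint8); o[:,:400]=t; o[:500,400:]=s
cv2.imwrite("pics/keys.png",o)
for n in("top","scene"):
    im=cv2.imread(f"pics/{n}0.png"); h=cv2.cvtColor(im,cv2.COLOR_BGR2HSV)
    x0,y0,x1,y1=(380,200,430,270) if n=="top" else (370,250,415,300)
    for c,(l,u) in dict(red=(165,180),green=(60,80),teal=(81,100)).items():
        H=h[...,0]; m=((H>=l)&(H<=u)&(h[...,1]>110)&(h[...,2]>70))
        if c=="red": m|=(H<8)&(h[...,1]>110)&(h[...,2]>70)
        k=np.zeros_like(m);k[y0:y1,x0:x1]=m[y0:y1,x0:x1]
        v,u_=np.nonzero(k); print(n,c,len(v),u_.mean().round(2),v.mean().round(2),u_.std().round(1),v.std().round(1))
E
```

```text
top red 44 399.14 235.11 1.6 2.4
top green 26 404.08 223.08 1.2 2.2
top teal 22 407.77 239.41 1.1 2.0
scene red 49 386.67 272.96 2.5 1.7
scene green 32 397.66 266.56 2.0 1.4
scene teal 33 392.79 281.7 2.1 1.4
```

View pics/keys.png

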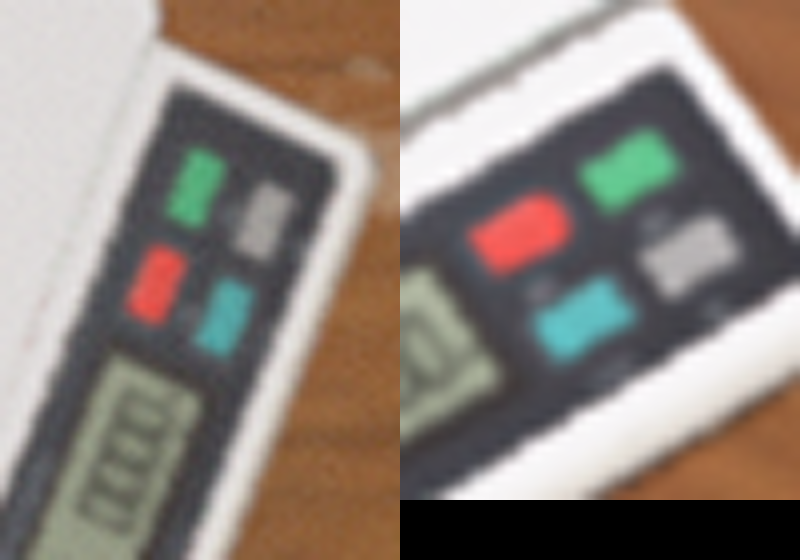

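The crop puts the top-view keys at green (404,223), red (399,235), teal (408,239) and grey (413,227). The scene-view keys are at green (398,267), red (387,273) and teal (393,282).

```bash
cat > h.py <<'E'
import numpy as np,cv2
from scipy.spatial.transform import Rotation as R
from scipy.optimize import least_squares
def ray(c,uv):
    K=c["mtx"]; d=(np.atleast_2d(uv)-K[:2,2])/K[0,0]; x=d.copy()
    for _ in range(5): x=d/(1+c["k1"]*(x**2).sum(1,keepdims=True))
    return np.c_[x,np.ones(len(x))]@R.from_rotvec(c["attitude"]).as_matrix().T
def proj(c,P):
    p=(np.atleast_2d(P)-c["origin"])@R.from_rotvec(c["attitude"]).as_matrix(); x=p[:,:2]/p[:,2:]
    return x*(1+c["k1"]*(x**2).sum(1,keepdims=True))*c["mtx"][0,0]+c["mtx"][:2,2]
def tri(obs):
    A=np.zeros((3,3));b=np.zeros(3)
    for c,uv in obs:
        d=ray(c,uv)[0];d/=np.linalg.norm(d);M=np.eye(3)-np.outer(d,d);A+=M;b+=M@c["origin"]
    return np.linalg.solve(A,b)
def cloud(c,d):
    v,u=np.nonzero(d>0); return np.c_[u,v],c["origin"]+ray(c,np.c_[u,v])*d[v,u][:,None]
E
python3 - <<'E'
from h import *
from plant import viewer
T,S=viewer.camera_info("top"),viewer.camera_info("scene")
k={}
for n,a,b in(("red",(399.14,235.11),(386.67,272.96)),("green",(404.08,223.08),(397.66,266.56)),("teal",(407.77,239.41),(392.79,281.7))):
    k[n]=tri([(T,a),(S,b)]); print(n,k[n].round(4))
y=k["red"]-k["green"]; print("yaw keys",np.arctan2(-y[0],y[1]),np.linalg.norm(y), k["red"]-k["teal"])
for n,c in(("top",T),("scene",S)):
    uv,P=cloud(c,np.load(n+"_d.npy")); g=k["green"]
    im=np.load(n+"_im.npy"); 
    m=(np.abs(P[:,2]-.082)<.006)&(np.linalg.norm(P[:,:2]-g[:2]-[-.0,.11],axis=1)<.2)&(im[uv[:,1],uv[:,0]].min(1)>120)
    Q=P[m]; rect=cv2.minAreaRect(Q[:,:2].astype(np.float32)); print(n,m.sum(),np.median(Q[:,2]),rect, Q.mean(0))
E
```

```text
red [ 0.4316 -0.2226  0.0545]
green [ 0.4628 -0.2364  0.0554]
teal [ 0.4216 -0.2453  0.0474]
yaw keys 1.1542565173970494 0.03414883945613112 [0.01003824 0.02272693 0.00716647]
top 5949 0.0820421417384809 ((0.45216870307922363, -0.10128755867481232), (0.1775442212820053, 0.2234610766172409), 66.50857543945312) [ 0.45005141 -0.10089233  0.08203229]
scene 4948 0.0828149630160524 ((0.4512983560562134, -0.10066491365432739), (0.18057838082313538, 0.22322075068950653), 65.9900131225586) [ 0.44452731 -0.10353338  0.0827026 ]
```

Call:
move_arm(
  motion=[
    [[0, 0, -0.05], 0.027, -1],
    [[0, 0, -0.05], 0.027, -1],
    [[0, 0, -0.05], 0.027, -1],
    [[0, 0, -0.05], 0.027, -1],
    [[0, 0, -0.04], 0.027, -1],
    [[0, 0, -0.03], 0.027, -1],
    [[0, 0, -0.03], 0.027, -1],
    [[0, 0, 0], 0.027, -1],
    [[0, 0, 0], 0.027, -1],
  ],
)

```text
time_s: 1.23
ee_pos: [0.276, 0.5605, 0.3508]
ee_rot: [1.71, -2.634, 0.001]
wrist_force: [0.4, -0.8, -0.1]
finger_gap: 0.0002
grasp_force: 0.0
```

Call:
move_arm(
  motion=[
    [[0.06, -0.05, 0], 0, -1],
    [[0.1, -0.08, 0], 0, -1],
    [[0.1, -0.08, 0], 0, -1],
    [[0.1, -0.08, 0], 0, -1],
    [[0.1, -0.08, 0], 0, -1],
    [[0.1, -0.08, 0], 0, -1],
    [[0.1, -0.08, 0], 0, -1],
    [[0.1, -0.08, 0], 0, -1],
    [[0.1, -0.08, 0], 0, -1],
    [[0.1, -0.08, 0], 0, -1],
  ],
)

```text
time_s: 2.48
ee_pos: [0.4036, 0.0835, 0.3511]
ee_rot: [1.718, -2.63, -0.0]
wrist_force: [0.8, -0.6, 0.2]
finger_gap: -0.0001
grasp_force: 0.0
```

Call:
move_arm(
  motion=[
    [[0.1, -0.08, 0], 0, -1],
    [[0.1, -0.08, 0], 0, -1],
    [[0.1, -0.08, 0], 0, -1],
    [[0.06, -0.04, 0], 0, -1],
    [[0, 0, 0], 0, -1],
  ],
)

```text
time_s: 3.1
ee_pos: [0.4483, -0.0931, 0.3506]
ee_rot: [1.712, -2.632, -0.001]
wrist_force: [-0.2, 1.1, -0.4]
finger_gap: 0.0003
grasp_force: 0.0
```

```bash
python3 - <<'E'
from h import *
from plant import r,viewer
o=r.get_obs(); c=viewer.camera_info("wrist"); im,d=viewer.get_image("wrist")
cv2.imwrite("pics/w1.png",im); np.save("w1_d.npy",d); np.save("w1_c.npy",c,allow_pickle=True)
print(o["time_s"],o["ee_pos"],R.from_rotvec(o["ee_rot"]).as_matrix().round(4),o["joints"],o["wrist_force"],o["finger_gap"]);print(c)
E
```

```text
3.1 [ 0.44825722 -0.09309545  0.35056294] [[-4.055e-01 -9.141e-01 -1.700e-03]
 [-9.141e-01  4.055e-01 -0.000e+00]
 [ 7.000e-04  1.500e-03 -1.000e+00]] [ 1.51625236e-01  2.62712462e-02 -1.57326763e-01 -2.24275161e-04
 -1.38884607e+00 -5.69079274e-01] [-0.15314737  1.12184976 -0.36623724] 0.0003269041745562909
{'mtx': array([[371.69828693,   0.        , 324.89544298],
       [  0.        , 371.69828693, 246.10502484],
       [  0.        ,   0.        ,   1.        ]]), 'k1': 0.0042674036606480115, 'origin': array([ 0.4182294 , -0.15921586,  0.49509007]), 'attitude': array([0.63130654, 2.98816294, 0.42765955])}
```

View pics/w1.png

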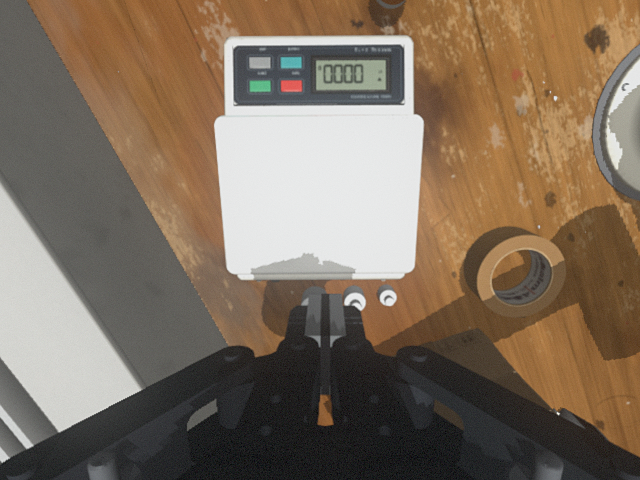

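The wrist view shows the scale squarely. Keys are at green (259,87), red (292,86), teal (291,62) and grey (259,62), the pan spans (216–422, 115–277), and the fingertips are at (325,293).

```bash
cat > m.py <<'E'
from h import *
from plant import viewer
def keys(im,box):
    h=cv2.cvtColor(im,cv2.COLOR_BGR2HSV); x0,y0,x1,y1=box; out={}
    for c,(l,u) in dict(red=(165,180),green=(60,80),teal=(81,100)).items():
        H=h[...,0]; m=((H>=l)&(H<=u)|((c=="red")&(H<8)))&(h[...,1]>110)&(h[...,2]>70)
        k=np.zeros_like(m);k[y0:y1,x0:x1]=m[y0:y1,x0:x1]
        v,u_=np.nonzero(k); out[c]=(np.array([u_.mean(),v.mean()]),u_.min(),u_.max(),v.min(),v.max())
    return out
E
python3 - <<'E'
from m import *
c=np.load("w1_c.npy",allow_pickle=True).item(); im=cv2.imread("pics/w1.png"); d=np.load("w1_d.npy")
T,S=viewer.camera_info("top"),viewer.camera_info("scene")
kt=dict(red=(399.14,235.11),green=(404.08,223.08),teal=(407.77,239.41)); ks=dict(red=(386.67,272.96),green=(397.66,266.56),teal=(392.79,281.7))
k=keys(im,(235,45,310,105)); P3={}
for n in k:
    P3[n]=tri([(c,k[n][0]),(T,kt[n]),(S,ks[n])]); u,v=k[n][0].round().astype(int)
    print(n,k[n],P3[n].round(4),(tri([(c,k[n][0]),(T,kt[n])])).round(4),"depth",(c["origin"]+ray(c,k[n][0])[0]*d[v,u]).round(4))
uv,P=cloud(c,d); m=(abs(P[:,2]-.082)<.006)&(uv[:,1]<285)&(uv[:,1]>108)&(uv[:,0]>200)&(uv[:,0]<440)
rect=cv2.minAreaRect(P[m][:,:2].astype(np.float32)); print(rect,np.median(P[m][:,2]))
x=np.array([np.cos(1.155),np.sin(1.155)]);y=np.array([-x[1],x[0]])
# tips
t=(uv[:,1]>285)&(uv[:,1]<330)&(abs(uv[:,0]-325)<22)&(P[:,2]>.3); Q=P[t]; tcp=np.array([.44826,-.0931])
low=Q[Q[:,2]<.358]; r_=(low[:,:2]-tcp); print("tip z",Q[:,2].min(),len(low),"along x",(r_@x).min(),(r_@x).max(),"y",(r_@y).min(),(r_@y).max())
pc=np.array([.4517,-.101])
for n in P3: print(n,"scale x,y",(P3[n][:2]-pc)@x+.03,(P3[n][:2]-pc)@y)
# bottle
for name,cc in(("top",T),("scene",S)):
    uvb,Pb=cloud(cc,np.load(name+"_d.npy")); b=Pb[(np.linalg.norm(Pb[:,:2]-P3["teal"][:2]+[.10,.03],axis=1)<.1)&(Pb[:,2]>.095)]; print("bottle",b.mean(0),b.max(0)) if len(b) else 0
E
```

```text
red (array([290.88235294,  85.26890756]), np.int64(281), np.int64(301), np.int64(80), np.int64(91)) [ 0.4303 -0.2231  0.0569] [ 0.4294 -0.2218  0.0657] depth [ 0.4297 -0.224   0.0564]
green (array([259.56852792,  85.39086294]), np.int64(250), np.int64(270), np.int64(81), np.int64(90)) [ 0.4615 -0.2368  0.0575] [ 0.4594 -0.2344  0.0709] depth [ 0.4609 -0.2375  0.0574]
teal (array([290.95121951,  61.49756098]), np.int64(281), np.int64(301), np.int64(57), np.int64(66)) [ 0.4202 -0.2457  0.0499] [ 0.4194 -0.244   0.0595] depth [ 0.4196 -0.2469  0.0482]
((0.4505811035633087, -0.10190354287624359), (0.17788678407669067, 0.22184792160987854), 66.25739288330078) 0.0838909197222037
tip z 0.3552147273755073 45 along x -0.012485614646117398 -0.01144748876429351 y -0.005514307402469462 0.007337294335292733
red scale x,y -0.09031892389527381 -0.029733749513680654
green scale x,y -0.09024423556851152 -0.06383231309630596
teal scale x,y -0.11511878158312122 -0.029639909656055004
bottle [ 0.28330115 -0.27670382  0.11304176] [ 0.29591754 -0.26593604  0.13000871]
bottle [ 0.27852439 -0.27888249  0.1118187 ] [ 0.2964728  -0.26472842  0.13115012]
```

Call:
move_arm(
  motion=[
    [[0.016, -0.015, 0.05], 0, -1],
    [[0, 0, 0.1], 0, -1],
    [[0, 0, 0.1], 0, -1],
    [[0, 0, 0.1], 0, -1],
    [[0, 0, 0.1], 0, -1],
    [[0, 0, 0.1], 0, -1],
    [[0, 0, 0.06], 0, -1],
    [[0, 0, 0.03], 0, -1],
    [[0, 0, 0], 0, -1],
    [[0, 0, 0], 0, -1],
  ],
)

```text
time_s: 4.4
ee_pos: [0.4523, -0.0996, 0.0964]
ee_rot: [-1.718, 2.628, -0.002]
wrist_force: [0.1, 0.2, 0.5]
finger_gap: -0.0
grasp_force: 0.0
```

Call:
move_arm(
  motion=[
    [[0, 0, 0.01], 0, -1],
    [[0, 0, 0.01], 0, -1],
    [[0, 0, 0.006], 0, -1],
    [[0, 0, 0.003], 0, -1],
    [[0, 0, 0.002], 0, -1],
    [[0, 0, 0], 0, -1],
  ],
)

```text
time_s: 5.15
ee_pos: [0.4514, -0.1, 0.0829]
ee_rot: [1.718, -2.63, -0.0]
wrist_force: [0.3, 0.4, -0.3]
finger_gap: -0.0001
grasp_force: 0.0
```

Call:
move_arm(
  motion=[
    [[0, 0, 0.0013], 0, -1],
    [[0, 0, 0.0013], 0, -1],
    [[0, 0, 0], 0, -1],
  ],
)

```text
time_s: 5.52
ee_pos: [0.4514, -0.1, 0.082]
ee_rot: [-1.718, 2.63, -0.0]
wrist_force: [-0.5, -0.1, 1.4]
finger_gap: 0.0001
grasp_force: 0.3
```

Call:
move_arm(
  motion=[
    [[0, 0, 0.0013], 0, -1],
    [[0, 0, 0], 0, -1],
  ],
)

```text
time_s: 5.78
ee_pos: [0.4514, -0.1, 0.0815]
ee_rot: [-1.718, 2.63, -0.0]
wrist_force: [0.2, 0.5, 1.8]
finger_gap: 0.0001
grasp_force: 1.1
```

Call:
move_arm(
  motion=[
    [[0, 0, 0.0013], 0, -1],
    [[0, 0, 0], 0, -1],
  ],
)

```text
time_s: 6.02
ee_pos: [0.4514, -0.1, 0.0811]
ee_rot: [-1.718, 2.63, -0.0]
wrist_force: [-1.3, 0.9, 4.7]
finger_gap: 0.0002
grasp_force: 2.1
```

Call:
move_arm(
  motion=[
    [[0, 0, 0.001], 0, -1],
    [[0, 0, 0], 0, -1],
  ],
)

```text
time_s: 6.28
ee_pos: [0.4514, -0.1, 0.0807]
ee_rot: [-1.718, 2.63, -0.0]
wrist_force: [-2.0, 0.8, 5.2]
finger_gap: 0.0001
grasp_force: 2.8
```

Call:
move_arm(
  motion=[
    [[0, 0, -0.005], 0, -1],
    [[0, 0, -0.02], 0, -1],
    [[0, 0, -0.07], 0, -1],
    [[0.053, -0.0215, 0], 0, -1],
    [[0.08, -0.04, 0], 0, -1],
    [[0.08, -0.04, 0], 0, -1],
    [[0.07, -0.04, 0], 0, -1],
    [[0.03, -0.02, 0], 0, -1],
    [[0, 0, 0], 0, -1],
    [[0, 0, 0], 0, -1],
  ],
)

```text
time_s: 7.52
ee_pos: [0.4599, -0.2399, 0.1184]
ee_rot: [1.718, -2.63, -0.001]
wrist_force: [-0.1, 0.5, 0.1]
finger_gap: 0.0001
grasp_force: 0.0
```

```bash
python3 - <<'E'
from m import *
from plant import r
o=r.get_obs(); c=viewer.camera_info("wrist"); im,d=viewer.get_image("wrist")
cv2.imwrite("pics/w2.png",im); np.save("w2_d.npy",d); np.save("w2_c.npy",c,allow_pickle=True)
print(o["time_s"],o["ee_pos"],o["wrist_force"],c["origin"])
E
```

```text
7.525 [ 0.45993731 -0.23985658  0.11838438] [-0.09299813  0.5483564   0.06427913] [ 0.42999284 -0.30614311  0.26285752]
```

View pics/w2.png

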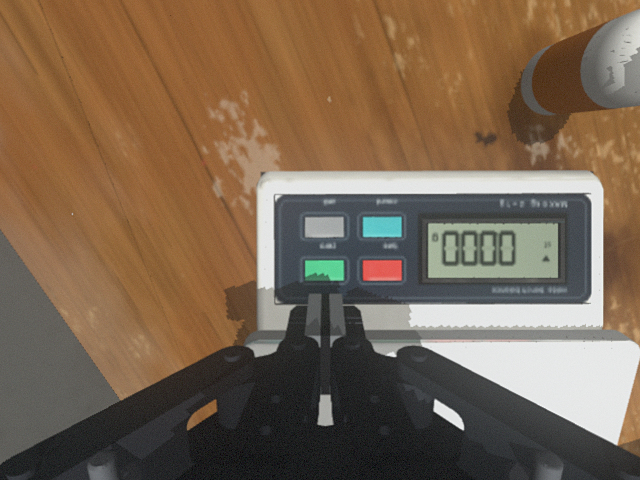

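This view shows the green key at (324,270), red (382,270), teal (382,226) and grey (324,226). The tips at (325,293) are above the green key's column.

```bash
python3 - <<'E'
from m import *
c=np.load("w2_c.npy",allow_pickle=True).item(); d=np.load("w2_d.npy")
x=np.array([np.cos(1.155),np.sin(1.155),0]);y=np.array([-x[1],x[0],0])
tcp=np.array([.45994,-.23986,.1184])
for n,uv in dict(green=(324,270),red=(382,270),teal=(382,226),grey=(324,226)).items():
    P=c["origin"]+ray(c,uv)[0]*np.median(d[uv[1]-3:uv[1]+4,uv[0]-5:uv[0]+6]); print(n,P.round(4),"from tcp: x",((P-tcp)@x).round(4),"y",((P-tcp)@y).round(4),"z",(P-tcp)[2].round(4))
E
```

```text
green [ 0.4605 -0.2378  0.0573] from tcp: x 0.0021 y 0.0003 z -0.0611
red [ 0.4293 -0.2241  0.0571] from tcp: x 0.002 y 0.0344 z -0.0613
teal [ 0.4194 -0.2469  0.0501] from tcp: x -0.0228 y 0.0343 z -0.0683
grey [ 0.4506 -0.2605  0.05  ] from tcp: x -0.0227 y 0.0002 z -0.0684
```

Call:
move_arm(
  motion=[
    [[0.005, 0, 0.03], 0, -1],
    [[0, 0, 0.05], 0, -1],
    [[0, 0, 0.04], 0, -1],
    [[0, 0, 0.015], 0, -1],
    [[0, 0, 0.005], 0, -1],
    [[0, 0, 0], 0, -1],
    [[0, 0, 0], 0, -1],
  ],
)

```text
time_s: 8.45
ee_pos: [0.4598, -0.2425, 0.063]
ee_rot: [-1.717, 2.63, -0.001]
wrist_force: [0.0, -0.4, 0.3]
finger_gap: 0.0001
grasp_force: 0.0
```

Call:
move_arm(
  motion=[
    [[0, 0, 0.001], 0, -1],
    [[0, 0, 0.001], 0, -1],
    [[0, 0, 0.001], 0, -1],
    [[0, 0, 0], 0, -1],
  ],
)

```text
time_s: 8.95
ee_pos: [0.4593, -0.2424, 0.0612]
ee_rot: [-1.718, 2.63, 0.0]
wrist_force: [0.4, -0.6, 0.6]
finger_gap: -0.0001
grasp_force: 0.0
```

Call:
move_arm(
  motion=[
    [[0, 0, 0.001], 0, -1],
    [[0, 0, 0.001], 0, -1],
    [[0, 0, 0.001], 0, -1],
    [[0, 0, 0], 0, -1],
  ],
)

```text
time_s: 9.45
ee_pos: [0.4593, -0.2424, 0.06]
ee_rot: [1.718, -2.63, -0.0]
wrist_force: [-0.5, -0.3, 1.0]
finger_gap: -0.0001
grasp_force: 0.0
```

Call:
move_arm(
  motion=[
    [[0, 0, 0.001], 0, -1],
    [[0, 0, 0], 0, -1],
  ],
)

```text
time_s: 9.7
ee_pos: [0.4593, -0.2424, 0.0596]
ee_rot: [1.718, -2.63, -0.0]
wrist_force: [0.2, 0.0, -0.1]
finger_gap: -0.0001
grasp_force: 0.0
```

Call:
move_arm(
  motion=[
    [[0, 0, 0.001], 0, -1],
    [[0, 0, 0], 0, -1],
  ],
)

```text
time_s: 9.95
ee_pos: [0.4593, -0.2424, 0.0592]
ee_rot: [1.718, -2.63, -0.0]
wrist_force: [0.3, -0.4, 0.8]
finger_gap: 0.0002
grasp_force: 0.0
```

Call:
move_arm(
  motion=[
    [[0, 0, 0.001], 0, -1],
    [[0, 0, 0], 0, -1],
  ],
)

```text
time_s: 10.2
ee_pos: [0.4593, -0.2424, 0.0588]
ee_rot: [1.718, -2.63, -0.0]
wrist_force: [0.0, -0.2, -0.2]
finger_gap: 0.0002
grasp_force: 0.0
```

Call:
move_arm(
  motion=[
    [[0, 0, 0.0006], 0, -1],
    [[0, 0, 0], 0, -1],
  ],
)

```text
time_s: 10.45
ee_pos: [0.4593, -0.2424, 0.0586]
ee_rot: [1.718, -2.63, -0.0]
wrist_force: [-0.2, -0.0, 0.1]
finger_gap: -0.0002
grasp_force: 0.0
```

Call:
move_arm(
  motion=[
    [[0, 0, 0.001], 0, -1],
    [[0, 0, 0], 0, -1],
  ],
)

```text
time_s: 10.7
ee_pos: [0.4593, -0.2424, 0.0582]
ee_rot: [1.718, -2.63, -0.0]
wrist_force: [-0.1, -0.1, 0.3]
finger_gap: -0.0001
grasp_force: 0.0
```

Call:
move_arm(
  motion=[
    [[0, 0, 0.001], 0, -1],
    [[0, 0, 0], 0, -1],
  ],
)

```text
time_s: 10.95
ee_pos: [0.4593, -0.2424, 0.0577]
ee_rot: [1.718, -2.63, -0.0]
wrist_force: [-0.1, 0.8, -0.0]
finger_gap: 0.0003
grasp_force: 0.0
```

Call:
move_arm(
  motion=[
    [[0, 0, 0.001], 0, -1],
    [[0, 0, 0], 0, -1],
  ],
)

```text
time_s: 11.2
ee_pos: [0.4593, -0.2424, 0.0574]
ee_rot: [1.718, -2.63, -0.0]
wrist_force: [-0.7, 0.9, 0.1]
finger_gap: -0.0003
grasp_force: 0.0
```

Call:
move_arm(
  motion=[
    [[0, 0, 0.001], 0, -1],
    [[0, 0, 0], 0, -1],
  ],
)

```text
time_s: 11.45
ee_pos: [0.4593, -0.2424, 0.0569]
ee_rot: [1.718, -2.63, -0.0]
wrist_force: [0.6, -0.2, -0.4]
finger_gap: 0.0005
grasp_force: 0.0
```

```bash
python3 - <<'E'
from m import *
from plant import r
im,d=viewer.get_image("wrist"); cv2.imwrite("pics/w3.png",cv2.resize(im[190:330,240:400],(640,560),interpolation=cv2.INTER_CUBIC))
o=r.get_obs();print(o["ee_pos"],o["wrist_force"],o["grasp_force"])
E
```

```text
[ 0.45934228 -0.24239243  0.0569894 ] [-0.35816472 -0.36697827 -1.03538027] 0.0
```

View pics/w3.png

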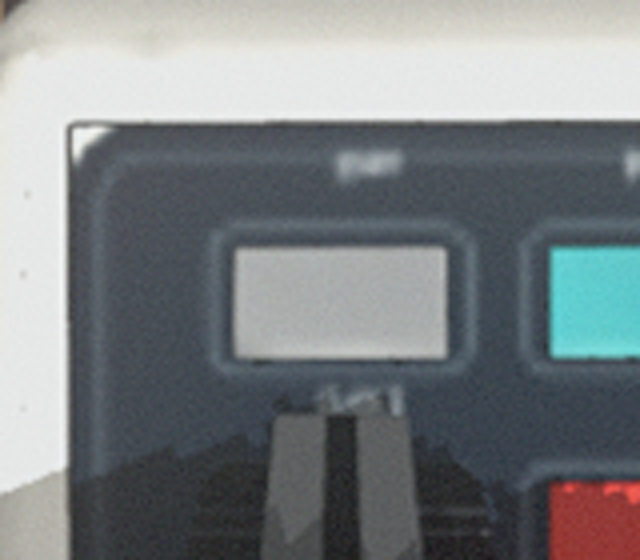

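The crop shows the shut tips covering the green key, with their front edge at (345,415). They stay clear of the grey key (340,300) and the red key (590,520). The wrist depth read the pan about 2 mm high, so contact should come slightly lower than I worked out.

Call:
move_arm(
  motion=[
    [[0, 0, 0.001], 0, -1],
    [[0, 0, 0], 0, -1],
  ],
)

```text
time_s: 11.75
ee_pos: [0.4593, -0.2424, 0.0566]
ee_rot: [1.718, -2.63, -0.0]
wrist_force: [-0.9, -0.1, 1.0]
finger_gap: 0.0002
grasp_force: 0.0
```

Call:
move_arm(
  motion=[
    [[0, 0, 0.0008], 0, -1],
    [[0, 0, 0], 0, -1],
  ],
)

```text
time_s: 12.0
ee_pos: [0.4594, -0.2424, 0.0563]
ee_rot: [-1.718, 2.63, -0.0]
wrist_force: [-0.8, -1.0, -0.0]
finger_gap: -0.0
grasp_force: 0.0
```

Call:
move_arm(
  motion=[
    [[0, 0, 0.0008], 0, -1],
    [[0, 0, 0], 0, -1],
  ],
)

```text
time_s: 12.25
ee_pos: [0.4594, -0.2424, 0.0559]
ee_rot: [-1.718, 2.63, -0.0]
wrist_force: [-0.1, 1.3, -0.1]
finger_gap: 0.0003
grasp_force: 0.0
```

Call:
move_arm(
  motion=[
    [[0, 0, 0.0008], 0, -1],
    [[0, 0, 0], 0, -1],
  ],
)

```text
time_s: 12.5
ee_pos: [0.4594, -0.2424, 0.0557]
ee_rot: [-1.718, 2.63, -0.0]
wrist_force: [0.8, 0.3, -0.4]
finger_gap: 0.0001
grasp_force: 0.3
```

Call:
move_arm(
  motion=[
    [[0, 0, 0.0008], 0, -1],
    [[0, 0, 0], 0, -1],
  ],
)

```text
time_s: 12.75
ee_pos: [0.4595, -0.2424, 0.0554]
ee_rot: [-1.718, 2.63, -0.0]
wrist_force: [-1.2, -0.1, 2.8]
finger_gap: -0.0
grasp_force: 0.8
```

Call:
move_arm(
  motion=[
    [[0, 0, 0.0008], 0, -1],
    [[0, 0, 0], 0, -1],
  ],
)

```text
time_s: 13.0
ee_pos: [0.4595, -0.2424, 0.0552]
ee_rot: [-1.718, 2.63, -0.0]
wrist_force: [-0.1, -0.4, 3.4]
finger_gap: 0.0001
grasp_force: 1.3
```

Call:
move_arm(
  motion=[
    [[0, 0, 0.0008], 0, -1],
    [[0, 0, 0], 0, -1],
  ],
)

```text
time_s: 13.25
ee_pos: [0.4595, -0.2424, 0.0551]
ee_rot: [-1.718, 2.63, -0.0]
wrist_force: [-0.7, 1.1, 5.4]
finger_gap: 0.0001
grasp_force: 2.3
```

Call:
move_arm(
  motion=[
    [[0, 0, 0.0008], 0, -1],
    [[0, 0, 0], 0, -1],
  ],
)

```text
time_s: 13.5
ee_pos: [0.4595, -0.2424, 0.055]
ee_rot: [-1.718, 2.63, -0.001]
wrist_force: [-0.5, 1.9, 6.1]
finger_gap: -0.0001
grasp_force: 3.1
```

Call:
move_arm(
  motion=[
    [[0, 0, -0.004], 0, -1],
    [[0, 0, -0.021], 0, -1],
    [[0, 0, -0.05], 0, -1],
    [[0.031, 0.042, 0], 0, -1],
    [[0.031, 0.043, 0], 0, -1],
    [[0, 0, 0], 0, -1],
    [[0, 0, 0], 0, -1],
  ],
)

```text
time_s: 14.38
ee_pos: [0.4185, -0.2517, 0.0844]
ee_rot: [-1.718, 2.63, -0.001]
wrist_force: [0.4, 0.3, -0.0]
finger_gap: -0.0003
grasp_force: 0.0
```

```bash
python3 - <<'E'
from m import *
from plant import r
o=r.get_obs();c=viewer.camera_info("wrist");im,d=viewer.get_image("wrist"); cv2.imwrite("pics/w4.png",cv2.resize(im[170:330,220:420],(800,640)[:2],interpolation=cv2.INTER_CUBIC)[:600])
print(o["ee_pos"],o["wrist_force"],o["time_s"])
np.save("w4_c.npy",c,allow_pickle=True)
E
```

```text
[ 0.41853356 -0.25165072  0.08444523] [ 0.39164239  0.34820352 -0.00646703] 14.375
```

View pics/w4.png

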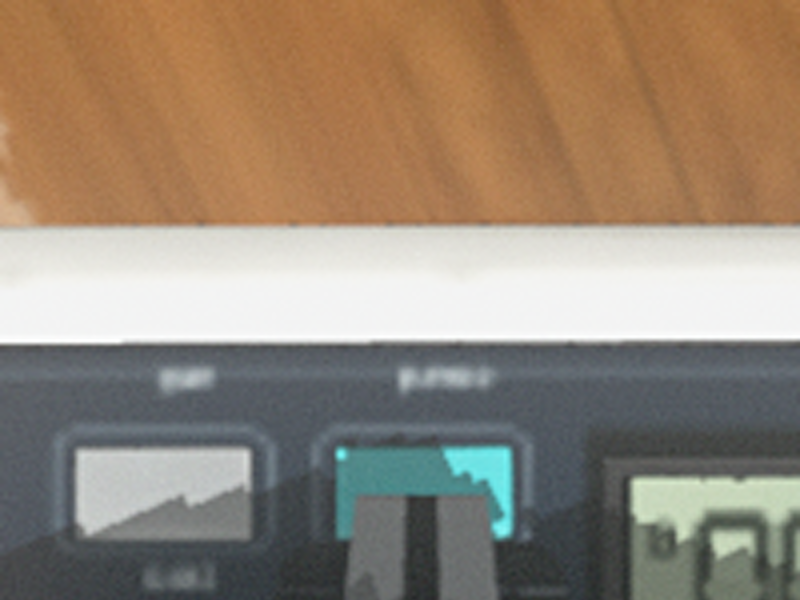

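The crop shows the tips centred at (423,540) over the teal key (425,490), with the grey key (163,490) well clear.

Call:
move_arm(
  motion=[
    [[0, 0, 0.03], 0, -1],
    [[0, 0, 0.03], 0, -1],
    [[0, 0, 0.015], 0, -1],
    [[0, 0, 0.0085], 0, -1],
    [[0, 0, 0], 0, -1],
    [[0, 0, 0], 0, -1],
  ],
)

```text
time_s: 15.18
ee_pos: [0.4185, -0.2515, 0.0512]
ee_rot: [-1.718, 2.63, -0.001]
wrist_force: [-0.4, 0.1, -0.5]
finger_gap: 0.0002
grasp_force: 0.0
```

Call:
move_arm(
  motion=[
    [[0, 0, 0.001], 0, -1],
    [[0, 0, 0.001], 0, -1],
    [[0, 0, 0.001], 0, -1],
    [[0, 0, 0.001], 0, -1],
    [[0, 0, 0], 0, -1],
  ],
)

```text
time_s: 15.8
ee_pos: [0.4182, -0.2514, 0.0493]
ee_rot: [1.718, -2.63, -0.0]
wrist_force: [-0.3, -0.5, 0.1]
finger_gap: 0.0
grasp_force: 0.0
```

Call:
move_arm(
  motion=[
    [[0, 0, 0.001], 0, -1],
    [[0, 0, 0.001], 0, -1],
    [[0, 0, 0], 0, -1],
  ],
)

```text
time_s: 16.18
ee_pos: [0.4183, -0.2514, 0.0486]
ee_rot: [-1.718, 2.63, -0.0]
wrist_force: [-0.2, -0.0, 0.5]
finger_gap: -0.0003
grasp_force: 0.4
```

Call:
move_arm(
  motion=[
    [[0, 0, 0.0008], 0, -1],
    [[0, 0, 0.0008], 0, -1],
    [[0, 0, 0], 0, -1],
  ],
)

```text
time_s: 16.55
ee_pos: [0.4184, -0.2514, 0.0481]
ee_rot: [-1.718, 2.63, -0.0]
wrist_force: [0.3, 1.0, 2.7]
finger_gap: -0.0001
grasp_force: 1.3
```

Call:
move_arm(
  motion=[
    [[0, 0, 0.0008], 0, -1],
    [[0, 0, 0], 0, -1],
  ],
)

```text
time_s: 16.8
ee_pos: [0.4184, -0.2514, 0.048]
ee_rot: [-1.718, 2.63, -0.0]
wrist_force: [-0.9, 2.0, 5.9]
finger_gap: 0.0002
grasp_force: 2.4
```

Call:
move_arm(
  motion=[
    [[0, 0, 0.0008], 0, -1],
    [[0, 0, 0], 0, -1],
  ],
)

```text
time_s: 17.05
ee_pos: [0.4184, -0.2514, 0.0479]
ee_rot: [-1.718, 2.63, -0.001]
wrist_force: [-1.3, 1.9, 6.8]
finger_gap: 0.0001
grasp_force: 3.3
```

At the stop, so I'll release and back off.

Call:
move_arm(
  motion=[
    [[0, 0, -0.004], 0, -1],
    [[0, 0, -0.02], 0, -1],
    [[0, 0, -0.08], 0, -1],
    [[0, 0, -0.1], 0, -1],
    [[0, 0, -0.1], 0, -1],
    [[0, 0, -0.1], 0, -1],
    [[0, 0, -0.1], 0, -1],
    [[0, 0, 0], 0, -1],
    [[0, 0, 0], 0, -1],
  ],
)

```text
time_s: 18.18
ee_pos: [0.4176, -0.2511, 0.2483]
ee_rot: [1.717, -2.631, -0.002]
wrist_force: [-1.6, 0.6, -0.6]
finger_gap: -0.0001
grasp_force: 0.0
```

```bash
python3 - <<'E'
from m import *
from plant import r
o=r.get_obs();c=viewer.camera_info("wrist");im,d=viewer.get_image("wrist"); cv2.imwrite("pics/w5.png",im)
print(o["ee_pos"],o["wrist_force"],o["time_s"])
s,_=viewer.get_image("scene"); 
k=keys(s,(370,250,415,300)); print({n:k[n][0].round(2) for n in k})
E
```

```text
[ 0.41763017 -0.25114113  0.24827942] [-1.62706171  0.59418483 -0.55382687] 18.175
{'red': array([386.79, 272.85]), 'green': array([397.62, 266.74]), 'teal': array([392.81, 281.61])}
```

View pics/w5.png

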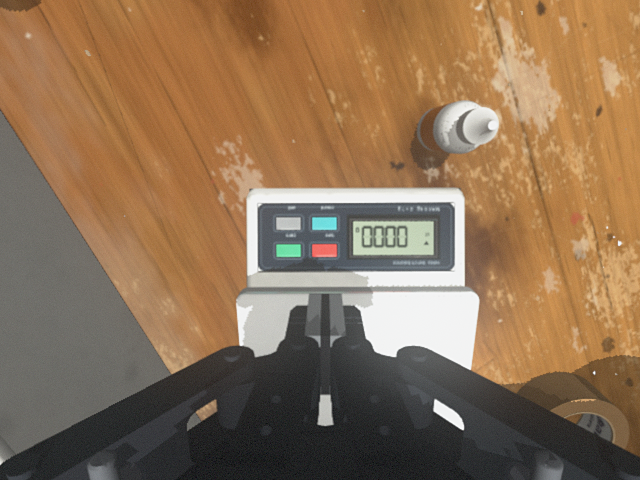

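The scale hasn't moved: the scene view finds the keys within 0.2 px of where they started. The bottle is upright at (465,127) and the arm is clear.

```bash
python3 -c "
from plant import workorder
print(workorder.hand_in())"
```

```text
the job is handed in; nothing more can be done
None
```

The pan was pressed lightly and let go, then the green zero key and the teal counting key were each tapped to the stop. No force went over about 7 N, the scale did not shift, and the job was handed in at about 18 s; no verdict came back.

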